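Set and clamp the lens bench stop

TASK

Set the lens bench for the prime lens: slide the rail stop along its rail until the black line on its silver grip block is level with the yellow tab beside the rail (not the blue one), then flip the stop's red cam lever fully down to clamp it there and let go. Do not disturb the black prime lens standing behind the rail.

Things in the scene. Friction and masses are not known exactly. Their poses are not given: they have to be found in the camera images.
- stop_grip (a point): Centre of the silver grip block on the rail stop: 26 (x) x 36 (y) x 42 mm tall, a black line round its middle; this point is 61 mm above the counter, the block's top 82, its free sides begin at 40. Axes: y along the rail, x across it (away from the robot, to the lever), z up. The stop slides only along y, 125 mm either way from mid-rail, with 2.5 N friction, and stays where left.
- cam_lever (a joint): Red cam lever on the stop. Pivot axis along y, 30 mm in +x of and 15 mm below stop_grip. Bar 8 mm thick, 14 wide; paddle 10 thick, 22 wide, 58 to 82 mm from the pivot. 0 rad (open): leans 25 degrees from upright to +x; grows as it swings to +x and down; 1.13 level, 1.15 end stop, clamped. Stiffer past 0.55 (up to 8 N at the paddle). Stays where left; clear space beneath it.
- yellow_mark (a point): Top centre of the fixed yellow index tab, 10 mm tall, 16 wide along the rail and 42 long, on the counter on the rail's robot side, pointing at the rail. Axes parallel to the rail's, as for stop_grip. The stop is level with the tab when stop_grip has y = 0 in this frame. A like blue tab lies on the other half of the rail: not to be used.
- lens_centre (a point): Centre, half-way up, of the matte black prime lens: a loose upright cylinder 68 mm across and 60 mm tall on the counter, about 200 mm beyond the rail. Leave it alone. A red blower bulb (95 mm tall), steel cap and filter ring stand in the same row.

How it is judged:
On the way, in this order (a step that is already met when the one before it is completed fails the run):
1. the stop is level with the yellow tab (within 12 mm) while its lever is still up (y of stop_grip in the frame of yellow_mark between -0.012 and 0.012 m and value of joint cam_lever below 0.5 rad), for 0.2 s.
2. the lever is flipped down with the stop level with the yellow tab (y of stop_grip in the frame of yellow_mark between -0.012 and 0.012 m and value of joint cam_lever above 0.97 rad), for 0.2 s.
At the end, for the whole second after the job is handed in: The stop's black line is within 12 mm along the rail of the yellow tab's centre, the cam lever is down (above 0.97 rad, within about 10 degrees of its end stop), and the prime lens is within 20 mm of where it stood (all of step 2 and distance of lens_centre from where it was at the start of the episode below 0.02 m); the robot touches nothing.
It fails at once if the prime lens is knocked more than 20 mm or tipped (distance of lens_centre from where it was at the start of the episode above 0.02 m or angle between lens_centre's own z axis and vertical above 0.4 rad).
It also fails if it takes over 48 s, if anything falls off the work surface, if the arm or the gripper's body presses on something with over 40 N, if the wrist force passes 120 N, or if a joint passes its speed limit or range.

ROBOT

A 6-joint arm with a two-finger parallel gripper is mounted at the origin on the work surface. World frame = base frame: x ahead of the robot, y to its left, z up, the work surface at z = 0. Lengths are in m, angles in rad, forces in N, time in s.
With the tool pointing down it reaches from about 0.35 to 0.95 m from the base axis. Payload 17.4 kg.
Tool frame: the origin (TCP) lies midway between the tips of the shut fingers; the grasp point (between the pads) lies 19 mm behind it; z points along the fingers, y is the direction in which the jaws open and shut (so a half turn about z gives the same grasp; the last joint's range is limited). The gripper opens to 93 mm and grips with 3 to 60 N. Pads are 15 mm wide; open, the fingers measure 128 mm over their backs; the gripper's body (75 mm by 188 mm) begins 65 mm behind the grasp point.
Start: joints at [1.067, 0.116, 1.442, -0, 1.584, -0.038], TCP at [0.303, 0.603, 0.18] pointing down, gripper open.
Joint ranges: [-2.83, 2.83], [-0.83, 2.19], [0.07, 2.5], [-1.14, 4.28], [0.01, 3], [-2.97, 2.97]. Speed limits (rad/s): [1.89, 1.89, 2.22, 3.14, 3.14, 3.14].

INTERFACE

Orientations are given as a 3x3 rotation matrix whose columns are the frame's x, y, z axes.
In Python, from bench import ctrl gives the robot as it stands.
- The arm moves only by the tool move_arm, never from a script. Its arguments are lists of equal length, an entry for each row: "travel": the shift along the tool's x, y, z in m, a list of three; "roll": the turn about the tool's z in degrees; "jaw": the finger opening in m, from 0 to 0.093. In form: {"travel": [[x, y, z], ...], "roll": [roll, ...], "jaw": [jaw, ...]}. A call has 1 to 10 rows; each row is the pose to reach, as a shift and turn from the pose commanded when the call began, along the tool's axes at that moment; what a row does not reach only later rows make up. A row lasts 1/12 s, in which the tool goes at most 41.7 mm and 7.16 degrees, less where a joint would pass 70% of its speed; a pose out of reach is approached as far as the arm can. A call with a gripper value outside its range is refused whole. The fingers move at their own pace and stop on an object; the grip force is fixed at half the most. Time passes only in rows, so rows that repeat a pose let the fingers close. It gives the time, the measured TCP pose, the force and the opening at its end, in the units of the state.
- ctrl.get_state(): the state, without advancing time (a new reading comes with each control period).
- ctrl.grab_frame(name): name is "scene" or "top"; returns (picture, depth): 400x640x3 uint8, blue, green, red; 400x640 float32, m along the optical axis (not along the pixel's ray), 0 where there is no reading.
- ctrl.camera_info(name): a dict with "K" (3x3 intrinsics, pixels), "extrinsics" (4x4, takes a point from camera to world coordinates). Camera axes: x right, y down, z forward; pixel columns grow to the right and rows downward; lengths in m; the calibration is good to about 2 mm. A picture is of the moment at which its call begins. camera_info takes no time and is no camera call.
- ctrl.finish_job(): hands the job in, once; it reports no verdict.
The state is a dict: "t": time; "q": joint angles; "qvel": joint speeds; "effort": joint torques, N m; "tool_pos": TCP position; "orientation": TCP orientation; "contact_force": force on the tool from outside, world axes, zero at the start; "ft_torque": the same for the moment, N m; "finger_gap": finger opening in m.
Only numpy, scipy, OpenCV 4.12 (cv2) and the standard library are available. Lean on these libraries where they do the work, as an engineer would, in place of code of your own. Each camera call takes 0.05 s, during which the arm holds its last target. There are 200 camera calls.

## Working session

There is one attempt and no reset: what is moved stays moved. The work goes in short steps, Python scripts to look and compute and a tool call to move; the robot and the scene stay as the last step left them, time stands still between calls to the robot, and variables do not carry over. Pictures are saved under pics/ and viewed, about 8 in all and at most 12, crops included, and the job is handed in when it is done.

Besides the shell and the picture viewer there is one more tool, called after ">>>" by a JSON object that holds its "name" and its "arguments". move_arm: Moves the arm, as the interface text tells. Its arguments: {"type":"object","properties":{"travel":{"type":"array","items":{"type":"array","items":{"type":"number"}}},"roll":{"type":"array","items":{"type":"number"}},"jaw":{"type":"array","items":{"type":"number"}}},"required":["travel","roll","jaw"]}

```bash
mkdir -p pics; ls
python3 - <<'E'
from bench import ctrl
import cv2,numpy as np
s=ctrl.get_state();print(s)
for n in("scene","top"):
    p,d=ctrl.grab_frame(n);cv2.imwrite(f"pics/{n}0.png",p);np.save(f"{n}0.npy",d);i=ctrl.camera_info(n);print(n,i["K"],i["extrinsics"])
E
```

```text
pics
{'t': 0.0, 'q': array([ 1.06718173e+00,  1.16520196e-01,  1.44224370e+00,  9.03765796e-06,
        1.58403466e+00, -3.78089056e-02]), 'qvel': array([ 0.00021887,  0.00053072, -0.00153846, -0.00012315,  0.00013678,
       -0.00100865]), 'effort': array([-3.68109657e-03, -7.21215391e+01, -6.22637916e+01,  7.78029417e-02,
        2.33053823e-02, -1.28344918e-04]), 'tool_pos': array([0.30306039, 0.60285948, 0.17889554]), 'orientation': array([[-8.93460019e-01,  4.49142345e-01, -5.89877592e-04],
       [ 4.49142729e-01,  8.93459402e-01, -1.05182263e-03],
       [ 5.46135982e-05, -1.20470070e-03, -9.99999273e-01]]), 'contact_force': array([0.55301819, 0.21233362, 0.57259608]), 'ft_torque': array([-0.00145916,  0.01106083,  0.03696318]), 'finger_gap': 0.09272488420561638}
scene [[440.26612041   0.         323.02143378]
 [  0.         440.26612041 188.24215435]
 [  0.           0.           1.        ]] [[-0.06061695  0.71057764 -0.70100285  1.10649257]
 [ 0.99804686  0.0325222  -0.05333645  0.0497258 ]
 [-0.01510153 -0.70286679 -0.71116118  0.6133832 ]
 [ 0.          0.          0.          1.        ]]
top [[442.76593331   0.         313.72325634]
 [  0.         442.76593331 203.70125036]
 [  0.           0.           1.        ]] [[-0.0139645  -0.99673033  0.07958412  0.52287738]
 [-0.99965319  0.01213951 -0.02336944  0.01391578]
 [ 0.02232692 -0.07988286 -0.99655418  0.71157802]
 [ 0.          0.          0.          1.        ]]
```

View pics/scene0.png

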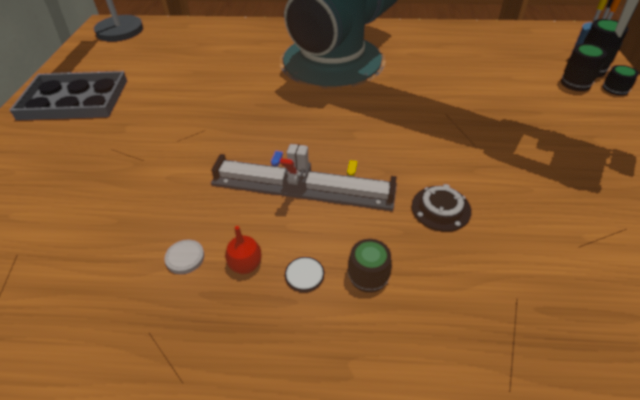

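View pics/top0.png

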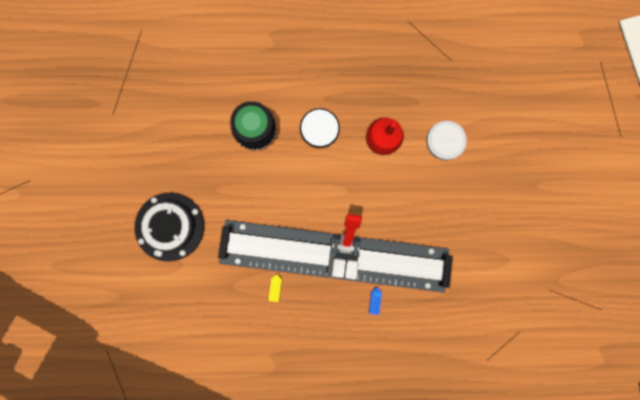

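The top view shows the stop top at about (346,268), its lever tip at (353,215), the yellow tab at (275,289), the blue tab at (375,301) and the lens at (252,125). The scene view agrees with this layout.

```bash
cat > h.py <<'E'
import cv2,numpy as np
from bench import ctrl
def ray(n,uv,z):
    i=ctrl.camera_info(n);E=np.array(i["extrinsics"]);d=E[:3,:3]@np.linalg.solve(i["K"],[*uv,1.])
    return E[:3,3]+d*(z-E[2,3])/d[2]
def hsv(p,lo,hi): return cv2.inRange(cv2.cvtColor(p,cv2.COLOR_BGR2HSV),np.array(lo),np.array(hi))
def blobs(m,amin=60):
    n,l,s,c=cv2.connectedComponentsWithStats(m)
    return [(c[i].round(1),s[i],l==i) for i in range(1,n) if s[i,4]>=amin]
E
python3 - <<'E'
from h import *
p=cv2.imread("pics/top0.png");d=np.load("top0.npy")
i=ctrl.camera_info("top");E=np.array(i["extrinsics"])
v,u=np.mgrid[:400,:640];P=np.stack([u,v,np.ones_like(u)],-1)@np.linalg.inv(i["K"]).T*d[...,None]@E[:3,:3].T+E[:3,3]
for nm,lo,hi in(("yel",(24,180,130),(34,255,255)),("blue",(100,120,100),(125,255,255))):
    for c,s,m in blobs(hsv(p,lo,hi)): print(nm,c,s,ray("top",c,.01),np.median(P[m],0))
m=hsv(p,(0,0,190),(180,50,255));m[:205]=0;m[:,:215]=0;m[330:]=0
ends=[]
for c,s,b in blobs(m):
    r=cv2.minAreaRect(np.argwhere(b)[:,::-1].astype(np.float32));z=np.median(P[b][:,2]);print("white",c,s,r,z,ray("top",c,z))
    if s[4]>800:ends.append(ray("top",c,z))
if len(ends)==2:
    e=ends[0]-ends[1];print("rail yaw of +y",np.degrees(np.arctan2(-e[0],e[1])),e)
# stop top: points with z .07-.09 near
b=(abs(P[...,2]-.082)<.008)&(u>320)&(u<375)&(v>235)&(v<290)
print("top depth",P[b].mean(0),b.sum(),P[b].min(0),P[b].max(0))
m=hsv(p,(0,170,90),(8,255,255))|hsv(p,(172,170,90),(180,255,255))
for c,s,b in blobs(m,30): print("red",c,s,np.percentile(P[b],[5,50,95],axis=0).round(3).tolist())
cv2.imwrite("pics/crop.png",cv2.resize(p[195:315,210:460],None,fx=3,fy=3,interpolation=cv2.INTER_CUBIC))
E
```

```text
yel [274.8 288.5] [269 275  13  27 260] [0.44669838 0.06016629 0.01      ] [0.44678662 0.05985786 0.00997915]
blue [375. 301.] [370 288  11  26 225] [ 0.42476784 -0.09645346  0.01      ] [ 0.42489765 -0.09650024  0.00979909]
white [278.5 248.9] [ 228  234  102   31 1947] ((278.536865234375, 248.81240844726562), (101.22278594970703, 19.379838943481445), 7.305759906768799) 0.02599726209191433 [0.50853623 0.05301113 0.02599726]
white [394.8 265. ] [ 346  250   97   30 1785] ((394.03497314453125, 264.4265441894531), (95.9369888305664, 28.123184204101562), 0.6510604023933411) 0.026085458225214353 [ 0.48123289 -0.12593862  0.02608546]
white [338.4 268. ] [333 260  12  17 180] ((338.5, 268.0), (16.0, 11.0), 90.0) 0.08181581757981582 [ 0.48163587 -0.03444348  0.08181582]
rail yaw of +y -8.675026778594887 [ 2.73033414e-02  1.78949755e-01 -8.81961333e-05]
top depth [ 0.48363522 -0.04350573  0.08138938] 492 [ 0.46704592 -0.06126097  0.07480877] [ 0.5266286  -0.02517031  0.08471462]
red [384.3 135.7] [ 366  118   38   37 1091] [[0.658, -0.135, 0.03], [0.678, -0.11, 0.049], [0.702, -0.09, 0.079]]
red [351.  227.3] [343 214  19  32 387] [[0.518, -0.062, 0.06], [0.54, -0.051, 0.103], [0.555, -0.044, 0.117]]
```

View pics/crop.png

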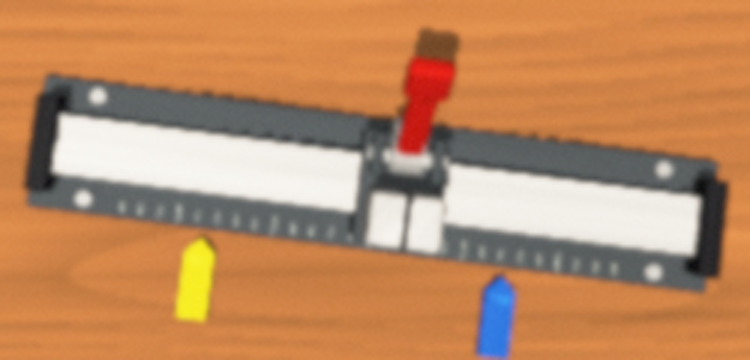

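The crop puts the black line at about (345.7,269) in the full picture. The yellow tab is to the left, so the stop has to slide about +99 mm along rail y. I'm approaching over the block with the jaws along the rail.

>>> {"name": "move_arm", "arguments": {"travel": [[-0.25,-0.277,0],[-0.25,-0.277,0],[-0.25,-0.277,0],[-0.25,-0.277,0],[-0.25,-0.277,0],[-0.25,-0.277,0],[-0.25,-0.277,0],[-0.25,-0.277,0],[-0.25,-0.277,0],[-0.25,-0.277,0]], "roll": [-18.7,-18.7,-18.7,-18.7,-18.7,-18.7,-18.7,-18.7,-18.7,-18.7], "jaw": [0.093,0.093,0.093,0.093,0.093,0.093,0.093,0.093,0.093,0.093]}}

```text
t: 0.93
tool_pos: [0.4034, 0.2383, 0.1798]
orientation: [[-0.99, 0.143, 0.001], [0.143, 0.99, -0.001], [-0.001, -0.001, -1.0]]
contact_force: [0.2, 1.5, 0.1]
finger_gap: 0.0925
```

>>> {"name": "move_arm", "arguments": {"travel": [[-0.117,-0.275,0],[-0.117,-0.275,0],[-0.117,-0.275,0],[-0.117,-0.275,0],[-0.117,-0.275,0],[-0.117,-0.275,0],[-0.117,-0.275,0],[-0.117,-0.275,0],[-0.117,-0.275,0],[-0.117,-0.275,0]], "roll": [0,0,0,0,0,0,0,0,0,0], "jaw": [0.093,0.093,0.093,0.093,0.093,0.093,0.093,0.093,0.093,0.093]}}

```text
t: 1.77
tool_pos: [0.4797, -0.0451, 0.1793]
orientation: [[-0.99, 0.14, -0.001], [0.14, 0.99, 0.0], [0.001, 0.0, -1.0]]
contact_force: [-0.5, 0.5, -0.2]
finger_gap: 0.0934
```

Run:
```python
from h import *
s=ctrl.get_state();print(s["t"],s["tool_pos"],s["orientation"][:,1],s["contact_force"])
p,d=ctrl.grab_frame("scene");cv2.imwrite("pics/s1.png",cv2.resize(p[90:240,180:430],None,fx=3,fy=3))
```

```text
1.7667 [ 0.47965648 -0.04511774  0.17932491] [1.40142549e-01 9.90131293e-01 2.97876204e-04] [-0.51763393  0.53724394 -0.16557287]
```

View pics/s1.png

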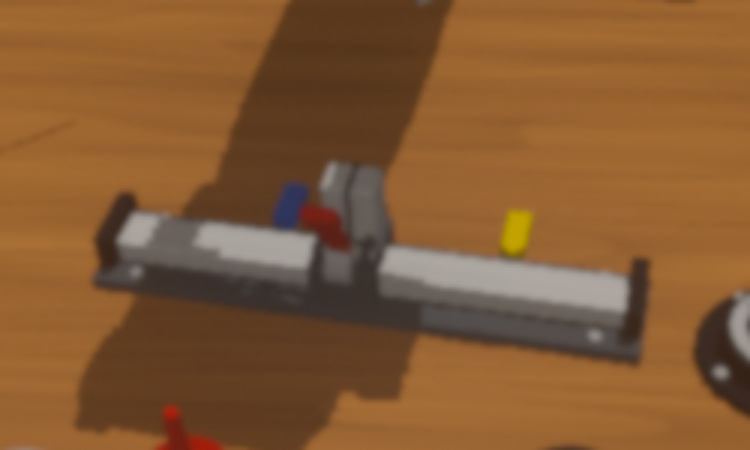

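The stop, its lever and the tabs are clear here, but the gripper isn't where its reported pose projects. I'm checking the full frame before I descend.

Run:
```python
from h import *
p,d=ctrl.grab_frame("scene");q,e=ctrl.grab_frame("top")
cv2.imwrite("pics/s2.png",np.vstack([p[:260],q])[:600])
i=ctrl.camera_info("scene");E=np.linalg.inv(i["extrinsics"]);s=ctrl.get_state();R=s["orientation"]
for o in(-.046,-.055,0,.046,.055):
    c=E@[*(s["tool_pos"]+R[:,1]*o-.01*R[:,2]),1];u=i["K"]@c[:3];u=u[:2]/u[2];print(o,u.round(),c[2].round(3),d[int(u[1]),int(u[0])])
```

```text
-0.046 [268.  97.] 0.753 1.0907251
-0.055 [263.  96.] 0.754 1.0882397
0 [294.  99.] 0.746 1.0844805
0.046 [321. 102.] 0.739 1.0709226
0.055 [326. 103.] 0.738 1.0708231
```

View pics/s2.png

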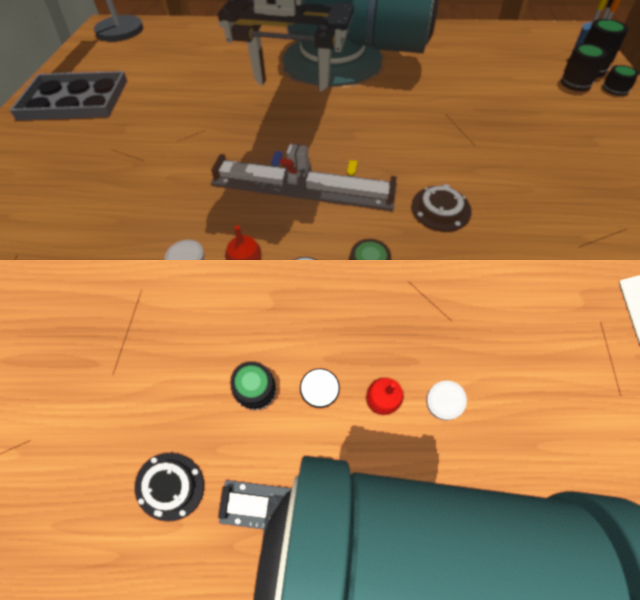

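The fingers are there, but their tips sit about 20 px higher than predicted, at (260,82) and (323,88). I'm measuring them with depth.

Run:
```python
from h import *
p,d=ctrl.grab_frame("scene")
i=ctrl.camera_info("scene");E=np.array(i["extrinsics"]);s=ctrl.get_state();R=s["orientation"]
v,u=np.mgrid[:400,:640];P=np.stack([u,v,np.ones_like(u)],-1)@np.linalg.inv(i["K"]).T*d[...,None]@E[:3,:3].T+E[:3,3]
for a,b in((245,275),(308,338)):
    m=(u>a)&(u<b)&(v>40)&(v<100)&(d<.85)&(d>.4)
    Q=(P[m]-s["tool_pos"])@R
    for lo in range(int(v[m].max())-40,int(v[m].max())+1,8):
        k=(v[m]>=lo)&(v[m]<lo+3);print(lo,k.sum(),np.median(Q[k],0).round(4),np.median(P[m][k],0).round(3))
```

```text
45 41 [-0.0095 -0.0534 -0.1064] [ 0.481 -0.098  0.286]
53 42 [-0.0091 -0.0522 -0.0928] [ 0.481 -0.097  0.273]
61 39 [-0.0087 -0.052  -0.0789] [ 0.481 -0.097  0.259]
69 38 [-0.0089 -0.052  -0.0648] [ 0.481 -0.097  0.245]
77 36 [-0.0089 -0.0511 -0.0501] [ 0.481 -0.096  0.23 ]
85 1 [-0.0097 -0.0502 -0.0383] [ 0.482 -0.095  0.218]
50 43 [-0.009   0.0579 -0.1081] [0.496 0.012 0.288]
58 37 [-0.0093  0.0561 -0.0948] [0.497 0.01  0.275]
66 36 [-0.0092  0.0555 -0.0812] [0.496 0.01  0.261]
74 34 [-0.009   0.0547 -0.0669] [0.496 0.009 0.247]
82 31 [-0.0088  0.054  -0.0532] [0.496 0.008 0.233]
90 4 [-0.0096  0.05   -0.0399] [0.496 0.004 0.22 ]
```

With the jaws open, the tips retract 38 mm behind the TCP because the linkage swings. I'll pre-close to 56 mm and measure again.

>>> {"name": "move_arm", "arguments": {"travel": [[0,0,0.02],[0,0,0.04],[0,0,0.04],[0,0,0.04],[0,0,0.04],[0,0,0.04]], "roll": [0,0,0,0,0,0], "jaw": [0.056,0.056,0.056,0.056,0.056,0.056]}}

```text
t: 2.47
tool_pos: [0.4803, -0.0451, 0.1411]
orientation: [[-0.99, 0.139, 0.002], [0.139, 0.99, -0.0], [-0.002, 0.0, -1.0]]
contact_force: [-0.7, -0.6, 0.3]
finger_gap: 0.0586
```

```bash
cat > tips.py <<'E'
from h import *
p,d=ctrl.grab_frame("scene");cv2.imwrite("pics/last.png",p)
i=ctrl.camera_info("scene");E=np.array(i["extrinsics"]);s=ctrl.get_state();R=s["orientation"]
v,u=np.mgrid[:400,:640];P=np.stack([u,v,np.ones_like(u)],-1)@np.linalg.inv(i["K"]).T*d[...,None]@E[:3,:3].T+E[:3,3]
Q=(P-s["tool_pos"])@R;m=(abs(Q[...,0])<.02)&(abs(Q[...,1])<.07)&(Q[...,2]>-.07)&(Q[...,2]<.02)&(d>0)
print(s["tool_pos"],s["finger_gap"],s["contact_force"].round(1))
for sg in(-1,1):
    q=Q[m&(Q[...,1]*sg>0)];print(len(q),np.percentile(q,[2,50,98],axis=0).round(4).tolist())
E
python3 tips.py
```

```text
[ 0.48023998 -0.04514553  0.14093872] 0.0574812456474221 [ 0.7  0.3 -1. ]
172 [[-0.0113, -0.0436, -0.0695], [-0.009, -0.0338, -0.0561], [0.005, -0.0292, -0.0401]]
147 [[-0.0112, 0.0289, -0.0689], [-0.009, 0.0368, -0.056], [0.0053, 0.044, -0.0401]]
```

The tips are still about 39 mm behind the reported TCP with the jaws part closed, so the offset looks constant. It could be in the kinematics or only in what the camera sees. A safe test is to lower to a reported 50 mm and close. If the reported TCP is right, the jaws stop at 36 mm.

>>> {"name": "move_arm", "arguments": {"travel": [[0,0,0.025],[0,0,0.05],[0,0,0.07],[0,0,0.08],[0,0,0.09],[0,0,0.09],[0,0,0.09]], "roll": [0,0,0,0,0,0,0], "jaw": [0.056,0.056,0.056,0.056,0.056,0.056,0.056]}}

```text
t: 3.1
tool_pos: [0.4801, -0.0453, 0.0504]
orientation: [[-0.99, 0.139, 0.0], [0.139, 0.99, -0.0], [-0.0, 0.0, -1.0]]
contact_force: [-0.2, -0.0, 0.3]
finger_gap: 0.0556
```

```bash
python3 tips.py; python3 -c "
import cv2;p=cv2.imread('pics/last.png');cv2.imwrite('pics/s3.png',cv2.resize(p[60:240,180:430],None,fx=3,fy=3))"
```

```text
[ 0.48036592 -0.04536549  0.05083908] 0.055850570703375735 [ 0.2 -1.3  0.3]
272 [[-0.0141, -0.0426, -0.0686], [-0.0088, -0.0164, -0.032], [0.0091, -0.0004, -0.003]]
445 [[-0.0152, 0.0007, -0.0672], [-0.0096, 0.0173, -0.0255], [0.0097, 0.0422, 0.0139]]
```

View pics/s3.png

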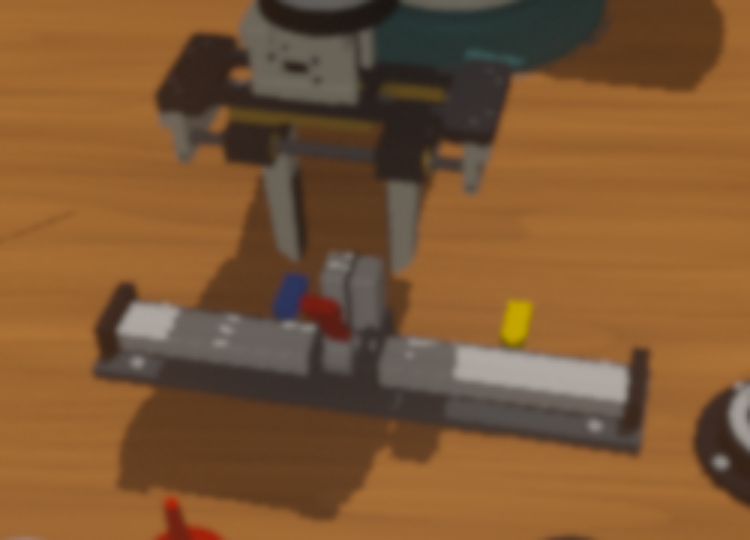

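The picture shows the real tips at crop (297,258) and (400,268), hovering level with the top of the block and centred on it. The reported TCP is therefore about 38 mm past the real tips, and I will allow for that offset from here on. I'm lowering 37 mm more, watching the force.

>>> {"name": "move_arm", "arguments": {"travel": [[0,0,0.01],[0,0,0.02],[0,0,0.03],[0,0,0.037],[0,0,0.037],[0,0,0.037]], "roll": [0,0,0,0,0,0], "jaw": [0.056,0.056,0.056,0.056,0.056,0.056]}}

```text
t: 3.65
tool_pos: [0.4795, -0.0453, 0.0121]
orientation: [[-0.99, 0.139, -0.001], [0.139, 0.99, 0.0], [0.001, -0.0, -1.0]]
contact_force: [-0.1, -0.1, 1.0]
finger_gap: 0.056
```

>>> {"name": "move_arm", "arguments": {"travel": [[0,0,0],[0,0,0],[0,0,0],[0,0,0],[0,0,0],[0,0,0],[0,0,0],[0,0,0]], "roll": [0,0,0,0,0,0,0,0], "jaw": [0.03,0.03,0.03,0.03,0.03,0.03,0.03,0.03]}}

```text
t: 4.32
tool_pos: [0.4801, -0.0452, 0.0131]
orientation: [[-0.99, 0.139, 0.001], [0.139, 0.99, 0.0], [-0.001, 0.0, -1.0]]
contact_force: [0.2, 2.9, 5.7]
finger_gap: 0.0357
```

The jaws stopped at 35.7 mm, so the block is gripped. Sliding it 99 mm along the rail.

>>> {"name": "move_arm", "arguments": {"travel": [[0,0.01,0],[0,0.022,0],[0,0.036,0],[0,0.05,0],[0,0.064,0],[0,0.078,0],[0,0.09,0],[0,0.099,0],[0,0.099,0],[0,0.099,0]], "roll": [0,0,0,0,0,0,0,0,0,0], "jaw": [0.03,0.03,0.03,0.03,0.03,0.03,0.03,0.03,0.03,0.03]}}

```text
t: 5.15
tool_pos: [0.4942, 0.0533, 0.0131]
orientation: [[-0.99, 0.138, 0.001], [0.138, 0.99, 0.0], [-0.001, 0.001, -1.0]]
contact_force: [5.5, 1.5, 5.1]
finger_gap: 0.0356
```

>>> {"name": "move_arm", "arguments": {"travel": [[0,0,0],[0,0,0],[0,0,0],[0,0,0],[0,0,-0.03],[0,0,-0.07],[0,0,-0.11],[0,0,-0.15],[0,0,-0.15],[0,0,-0.15]], "roll": [0,0,0,0,0,0,0,0,0,0], "jaw": [0.056,0.056,0.056,0.056,0.056,0.056,0.056,0.056,0.056,0.056]}}

```text
t: 5.98
tool_pos: [0.4944, 0.0527, 0.1647]
orientation: [[-0.99, 0.139, 0.004], [0.139, 0.99, 0.0], [-0.003, 0.001, -1.0]]
contact_force: [-0.5, 0.7, -1.5]
finger_gap: 0.056
```

```bash
cat > look.py <<'E'
from h import *
p,d=ctrl.grab_frame("scene");cv2.imwrite("pics/last.png",p)
i=ctrl.camera_info("scene");E=np.array(i["extrinsics"]);s=ctrl.get_state()
v,u=np.mgrid[:400,:640];P=np.stack([u,v,np.ones_like(u)],-1)@np.linalg.inv(i["K"]).T*d[...,None]@E[:3,:3].T+E[:3,3]
a=np.radians(8);W=np.array([[np.cos(a),-np.sin(a),0],[np.sin(a),np.cos(a),0],[0,0,1]])  # rows rail x,y,z
Y=np.array([.4467,.0602,.01])
Q=(P-Y)@W.T;Q[...,2]+=.01
y=hsv(p,(22,150,90),(36,255,255))>0
r=((hsv(p,(0,150,60),(9,255,255))|hsv(p,(172,150,60),(180,255,255)))>0)&(abs(Q[...,0]-.1)<.09)&(abs(Q[...,1])<.12)
b=(abs(Q[...,0]-.05)<.03)&(abs(Q[...,1])<.12)&(abs(Q[...,2]-.08)<.006)&~r
print("t",s["t"],"pos",s["tool_pos"].round(4),s["contact_force"].round(1))
for n,m in(("yellow",y),("block top",b),("lever",r)): print(n,m.sum(),np.percentile(Q[m],[3,50,97],axis=0).round(4).tolist())
E
python3 look.py; python3 -c "
import cv2;p=cv2.imread('pics/last.png');cv2.imwrite('pics/s4.png',cv2.resize(p[60:300,210:460],None,fx=2.4,fy=2.4))"
```

```text
t 6.0333 pos [0.4936 0.0526 0.1626] [-0.3  0.2 -0.6]
yellow 57 [[-0.5468, 0.526, 0.1397], [-0.5412, 0.5302, 0.1523], [-0.5365, 0.5373, 0.1621]]
block top 230 [[0.0382, -0.0175, 0.0746], [0.0533, -0.0006, 0.0805], [0.0625, 0.016, 0.0827]]
lever 124 [[0.0956, -0.0108, 0.0656], [0.1201, -0.0012, 0.1097], [0.1245, 0.0076, 0.1169]]
```

View pics/s4.png

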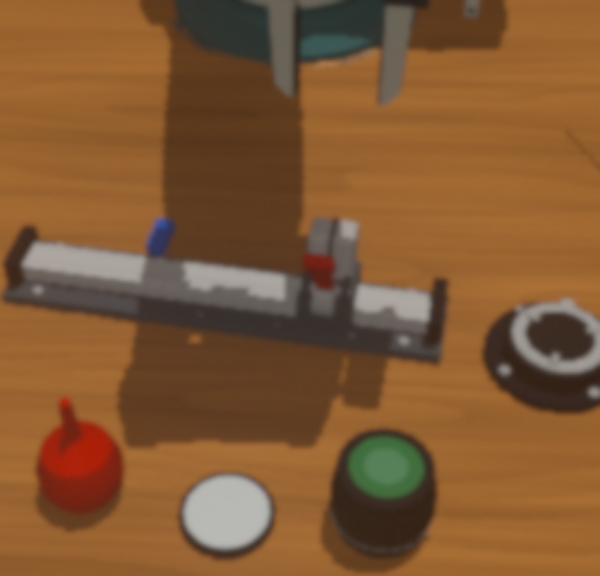

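The scene view and depth show the stop level with the yellow tab: block centre y ≈ −0.6 mm, lever −1.2 mm, tab hidden behind the block. The lever is still up and the lens at crop (384,490) is untouched. Next I shut the fingers and place them between the block and the lever paddle.

>>> {"name": "move_arm", "arguments": {"travel": [[-0.02,0,0],[-0.0345,0,0],[-0.0345,0,0],[-0.0345,0,0],[-0.0345,0,0.03],[-0.0345,0,0.06],[-0.0345,0,0.08],[-0.0345,0,0.093],[-0.0345,0,0.093],[-0.0345,0,0.093]], "roll": [0,0,0,0,0,0,0,0,0,0], "jaw": [0,0,0,0,0,0,0,0,0,0]}}

```text
t: 6.87
tool_pos: [0.5273, 0.048, 0.0697]
orientation: [[-0.99, 0.139, -0.001], [0.139, 0.99, -0.0], [0.001, -0.0, -1.0]]
contact_force: [0.4, 0.2, -0.7]
finger_gap: 0.0006
```

```bash
python3 tips.py; python3 look.py|grep -v yell; python3 -c "
import cv2;p=cv2.imread('pics/last.png');cv2.imwrite('pics/s5.png',cv2.resize(p[90:270,260:440],None,fx=3.3,fy=3.3))"
```

```text
[0.52792383 0.04802501 0.07074256] 0.00034877915959871794 [ 0.2 -0.2  0.1]
206 [[-0.0164, -0.0172, -0.0693], [-0.0084, -0.0068, -0.0465], [0.0197, -0.0002, 0.0192]]
204 [[-0.0161, 0.0003, -0.069], [-0.0083, 0.0073, -0.0442], [0.0199, 0.017, 0.0195]]
t 6.9667 pos [0.5283 0.048  0.0712] [0.8 0.3 0.4]
block top 126 [[0.0397, -0.0176, 0.0746], [0.0597, 0.0078, 0.0796], [0.0628, 0.0165, 0.0824]]
lever 121 [[0.0955, -0.0108, 0.0654], [0.12, -0.0012, 0.1097], [0.1243, 0.0073, 0.1166]]
```

View pics/s5.png

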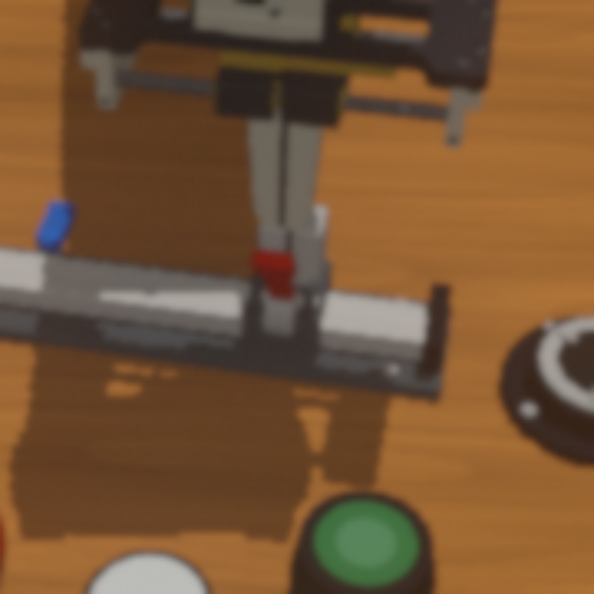

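The shut fingers are above and behind the paddle (tips near crop (284,228), paddle at (272,260)), in line with it. Now I push along the lever arc in two stages.

>>> {"name": "move_arm", "arguments": {"travel": [[-0.007,0,0],[-0.014,0,0],[-0.022,0,0.003],[-0.029,0,0.006],[-0.036,0,0.012],[-0.042,0,0.018],[-0.042,0,0.018],[-0.042,0,0.018]], "roll": [0,0,0,0,0,0,0,0], "jaw": [0,0,0,0,0,0,0,0]}}

```text
t: 7.63
tool_pos: [0.5691, 0.042, 0.0507]
orientation: [[-0.99, 0.139, -0.002], [0.139, 0.99, -0.0], [0.002, -0.0, -1.0]]
contact_force: [-1.1, 0.5, 0.5]
finger_gap: 0.0003
```

```bash
python3 look.py|grep -v yell
```

```text
t 7.6833 pos [0.5691 0.0421 0.0512] [-0.1 -0.1 -0.6]
block top 40 [[0.0418, 0.0082, 0.0759], [0.0566, 0.0131, 0.08], [0.0627, 0.0168, 0.0823]]
lever 86 [[0.1333, -0.011, 0.0857], [0.1458, -0.0012, 0.0903], [0.1491, 0.0078, 0.0934]]
```

The lever is at about 57° from upright, as planned. Continuing down to the end stop.

>>> {"name": "move_arm", "arguments": {"travel": [[-0.005,0,0.007],[-0.009,0,0.015],[-0.012,0,0.021],[-0.014,0,0.027],[-0.016,0,0.033],[-0.018,0,0.039],[-0.018,0,0.042],[-0.018,0,0.042],[-0.018,0,0.042]], "roll": [0,0,0,0,0,0,0,0,0], "jaw": [0,0,0,0,0,0,0,0,0]}}

```text
t: 8.43
tool_pos: [0.5875, 0.0396, 0.0106]
orientation: [[-0.99, 0.139, 0.001], [0.139, 0.99, -0.0], [-0.001, 0.0, -1.0]]
contact_force: [-5.8, -0.3, 12.6]
finger_gap: 0.0006
```

```bash
python3 look.py|grep -v yell
```

```text
t 8.4833 pos [0.5875 0.0396 0.0106] [-5.2 -1.1 11.9]Traceback (most recent call last):
  File "look.py", line 12, in <module>
    for n,m in(("yellow",y),("block top",b),("lever",r)): print(n,m.sum(),np.percentile(Q[m],[3,50,97],axis=0).round(4).tolist())
                                                                          ~~~~~~~~~~~~~^^^^^^^^^^^^^^^^^^^^^^^
    return _quantile_unchecked(
        a, q, axis, out, overwrite_input, method, keepdims, weights)
    return _ureduce(a,
                    func=_quantile_ureduce_func,
    ...<5 lines>...
                    overwrite_input=overwrite_input,
                    method=method)
    r = func(a, **kwargs)
    result = _quantile(arr,
                       quantiles=q,
    ...<2 lines>...
                       out=out,
                       weights=wgt)
    slices_having_nans = np.isnan(arr[-1, ...])
                                  ~~~^^^^^^^^^
IndexError: index -1 is out of bounds for axis 0 with size 0
```

The upward force is 12 N, more than the lever's 8 N, so it is at or near the end stop. I'll press 3 mm more, lift straight up, back off to the side and check.

>>> {"name": "move_arm", "arguments": {"travel": [[0,0,0.003],[0,0,0.003],[0,0,0.003],[0,0,-0.02],[0,0,-0.06],[0,0,-0.1],[0,0,-0.14],[0,0,-0.16],[0,0,-0.16]], "roll": [0,0,0,0,0,0,0,0,0], "jaw": [0,0,0,0,0,0,0,0,0]}}

```text
t: 9.23
tool_pos: [0.5889, 0.0397, 0.1752]
orientation: [[-0.99, 0.139, 0.007], [0.139, 0.99, 0.0], [-0.007, 0.001, -1.0]]
contact_force: [-0.1, -0.6, -0.1]
finger_gap: 0.0004
```

>>> {"name": "move_arm", "arguments": {"travel": [[0.1,0.25,0],[0.1,0.25,0],[0.1,0.25,0],[0.1,0.25,0],[0.1,0.25,0],[0.1,0.25,0],[0.1,0.25,0],[0.1,0.25,0],[0.1,0.25,0],[0.1,0.25,0]], "roll": [0,0,0,0,0,0,0,0,0,0], "jaw": [0,0,0,0,0,0,0,0,0,0]}}

```text
t: 10.07
tool_pos: [0.5229, 0.3006, 0.1689]
orientation: [[-0.99, 0.139, -0.001], [0.139, 0.99, -0.001], [0.0, -0.001, -1.0]]
contact_force: [-0.3, -0.5, -0.3]
finger_gap: 0.0005
```

>>> {"name": "move_arm", "arguments": {"travel": [[0.08,0.2,0],[0.08,0.2,0],[0.08,0.2,0],[0.08,0.2,0],[0.08,0.2,0],[0.08,0.2,0],[0.08,0.2,0],[0.08,0.2,0],[0.08,0.2,0]], "roll": [0,0,0,0,0,0,0,0,0], "jaw": [0,0,0,0,0,0,0,0,0]}}

```text
t: 10.82
tool_pos: [0.4724, 0.5085, 0.1697]
orientation: [[-0.99, 0.141, 0.0], [0.141, 0.99, -0.0], [-0.0, -0.0, -1.0]]
contact_force: [0.3, 0.4, -0.1]
finger_gap: 0.0003
```

```bash
sed -i 's/:print(n/:\n  if m.sum(): print(n/; s/: print(n,m.sum/:\n  if m.sum(): print(n,m.sum/' look.py; python3 look.py
python3 - <<'E'
from h import *
p,d=ctrl.grab_frame("top");cv2.imwrite("pics/top1.png",p)
for f in("pics/top0.png","pics/top1.png"):
    for c,s,m in blobs(hsv(cv2.imread(f),(50,80,50),(80,255,255)),200): 
        if 100<c[1]<160: print("lens cap",c)
for c,s,m in blobs(hsv(p,(24,180,130),(34,255,255))): print("yel",c)
E
```

```text
t 10.8667 pos [0.4724 0.5086 0.1699] [0.1 0.2 0. ]
yellow 23 [[-0.5462, 0.5265, 0.1526], [-0.541, 0.5298, 0.1579], [-0.5371, 0.5368, 0.1618]]
block top 227 [[0.0383, -0.0176, 0.0744], [0.0529, -0.0005, 0.0807], [0.0624, 0.016, 0.0828]]
lever 332 [[0.0894, -0.0162, 0.0067], [0.1309, -0.002, 0.0484], [0.1602, 0.0075, 0.0504]]
lens cap [250.7 121. ]
lens cap [250.7 121. ]
yel [274.8 288.4]
```

View pics/top1.png

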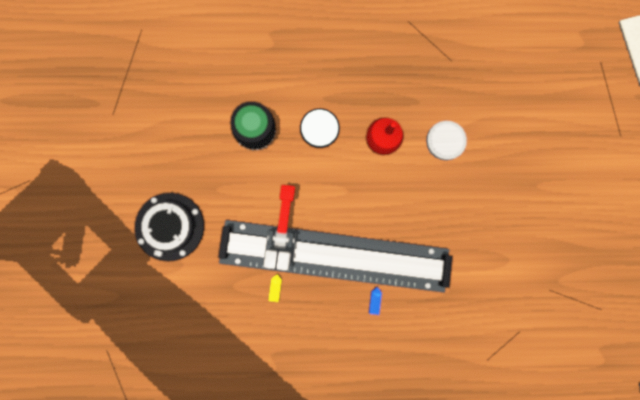

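The top view shows the stop at (278,259) in line with the yellow tab at (275,288). The red lever is level, with its top faces at 48–50 mm, and the lens hasn't moved. Handing in.

```bash
python3 -c "
from bench import ctrl
print(ctrl.finish_job())"
```

```text
the job is handed in; nothing more can be done
None
```

I slid the rail stop about 99 mm along the rail to the yellow tab and pushed the red cam lever down to level. I then backed the arm clear and handed the job in at about 11 s; the hand-in reports no verdict.

**Last checks**
- **Stop:** it is about 0.5 mm from level with the yellow tab, against a 12 mm limit.
- **Lever:** its top faces are at 48–50 mm, which fits the level, clamped position. The push ended at about 12 N, more than the lever's 8 N stiffness.
- **Lens:** its cap is at the same pixel, (250.7, 121.0), before and after.
- **Contact:** the arm is clear of everything, with the force reading near zero.

**What disagreed**
- **Fingertip position:** the real fingertips sat about 38 mm behind the reported TCP. I measured this by depth and saw it in the picture before gripping, then allowed for it in every later move.
- **Yellow tab in the scene camera:** its colour mask there picked up something else, because the block hid the tab. The tab position therefore comes from the top camera, where it read the same before and after.

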